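# Run the terrarium mister by hand

### The job

Start the terrarium mister with the fingertips alone, in this order: press the raised end of the power block's rocker fully down, then push the round valve cap on the canister fully in, then press the wide bar key on the mist timer all the way down and hold it for two seconds before letting go. Do not press the timer's small round reset key, pick nothing up, and leave the three units and everything standing around them where they are.

Things in the scene. Friction and masses are not known exactly. Their poses are not given: they have to be found in the camera images.
- power_block: Loose white power block, 150 x 90 x 45 mm (x, y, z), 0.9 kg, standing on the table at any yaw within about 90 degrees of straight; origin at the centre of its underside, z up. On its top are a black rocker paddle (towards its -x end) and a grey round socket (towards its +x end). It and the other two units swap places between starts.
- rocker (a joint): Tilt of the rocker in rad: about 0 is off (the end towards the block's -x raised), 0.32 is fully on (that end down against its stop). It stays where it is left; about 4 N on the raised end moves it.
- rocker_end (a point): Point to press on the rocker: on the paddle's top face, 24 mm from its pivot, on the middle of its width, at the end that is raised when off. The black paddle is 70 x 36 mm (block's x, y) and 10 mm thick, its pivot 25 mm towards -x from the block's centre and 58 mm above the table; its top there is about 67 mm above the table when off and 7.5 mm lower when on. The point's x, y are those of the paddle, tilted 0.16 rad with it; moves with the paddle.
- canister: Loose squat round grey water canister, 110 mm across, 56 mm high, 0.9 kg; origin at the centre of its underside, z up; a short outlet stub sticks out of its +x side. A black collar 48 mm across and 6 mm high on its top carries the valve cap.
- valve_cap (a joint): How far the valve cap is pushed in, in m: 0 to 0.003 at the start (out), 0.010 fully in against its stop. It stays where it is left; about 4 N moves it.
- valve_top (a point): Centre of the top face of the round white valve cap (36 mm across), on the canister's axis; about 86 mm above the table when out, 76 mm when fully in. It moves straight down.
- mist_timer: Loose flat grey mist timer, 170 x 85 x 32 mm (x, y, z), 0.8 kg; origin at the centre of its underside, z up. On its top, along its x: the wide bar key (-55 mm), a dark blank display (middle), the small round reset key (+55 mm).
- mist_bar (a joint): How far the bar key is pressed, in m: 0 released, 0.006 all the way down. Sprung: starts to move at 2 N, all the way down at 5 N, comes back up when let go.
- bar_top (a point): Centre of the top face of the wide white bar key, 26 x 62 mm (timer's x, y), 42 mm above the table when released (10 mm above the timer's top); moves straight down.
- reset_key (a joint): How far the small reset key is pressed, in m: 0 released, 0.005 down (4 N). Not to be pressed.
- reset_top (a point): Centre of the top face of the small round white reset key, 18 mm across, 40 mm above the table, 110 mm from the bar key. Not to be pressed.
- dish_big: Bystander: round white ceramic dish, 120 mm across, 32 mm high; origin at the centre of its underside.
- dish_small: Bystander: smaller round ceramic dish, 84 mm across, 36 mm high, nested in the big one; origin at the centre of its underside.
- hide: Bystander: grey plastic reptile hide, a box-like cave 120 x 110 x 66 mm with a doorway; origin at the centre of its underside.
- jar: Bystander: clear glass jar with a steel twist cap, 70 mm across, 100 mm high; origin at the centre of its underside.
- tub: Bystander: small white plastic supplement bottle, 46 mm across, 95 mm high; origin at the centre of its underside.
- scoop: Bystander: steel scoop lying flat, its pan 70 x 50 x 28 mm centred on the origin (underside), its handle reaching 148 mm towards its own -x.
- tong: Bystander: black feeding tong lying flat, 250 mm long along its x, 35 mm wide, 12 mm high; origin at its middle, underside.
Things that resemble listed ones, but are neither listed nor needed, are in the scene too. Leave any turquoise look-alike of the power_block alone.

How it is judged:
By the outcome, as a careful person would: the job done as asked, in the order asked, and still so for the second after the job is handed in, with the robot touching nothing.
It also fails if it takes over 64 s, if anything falls off the work surface, if the arm or the gripper's body presses on something with over 40 N, if the wrist force passes 120 N, or if a joint passes its speed limit or range.

### The arm

A 6-joint arm with a two-finger parallel gripper is mounted at the origin on the work surface. World frame = base frame: x ahead of the robot, y to its left, z up, the work surface at z = 0. Lengths are in mm, angles in degrees, forces in N, time in s.
With the tool pointing down it reaches from about 300 to 850 mm from the base axis. Payload 4.2 kg.
Tool frame: the origin (TCP) lies midway between the tips of the shut fingers; the grasp point (between the pads) lies 19 mm behind it; y points along the fingers, z is the direction in which the jaws open and shut, and the axes are right-handed (so a half turn about y gives the same grasp; the last joint's range is limited). The gripper opens to 91 mm and grips with 3 to 60 N. Pads are 32 mm wide; open, the fingers measure 118 mm over their backs; the gripper's body (76 mm by 178 mm) begins 60 mm behind the grasp point.
Start: joints at [70.474, 18.312, 89.639, -0, 72.044, -1.146], TCP at [181.315, 545.681, 213.976] pointing down, gripper open.
Joint ranges: [-177.97, 177.97], [-48.28, 115.42], [12.27, 149.76], [-77.06, 257.06], [2.81, 150.46], [-146.56, 146.56]. Speed limits (degrees/s): [147.25, 147.25, 180, 180, 180, 180].

### API

Orientations are given as [roll, pitch, yaw] about the fixed x, y, z axes, in that order (R = Rz(yaw) Ry(pitch) Rx(roll)).
In Python, from workcell import env gives the robot as it stands.
- The arm moves only by the shell command python3 -m handwheel 'ROWS' [FORCE]. ROWS is JSON, a list of rows, each a list of 3 entries, a list of its own where there are three numbers: the opening, from 0 (shut) to 1 (fully open), then the shift along the tool's x, y, z in mm, then the turn, a rotation vector about the tool's x, y, z in degrees. A call has exactly 10 rows; each row shifts and turns the commanded pose from where the row before left it, along the tool's axes as they then stand; what a row does not reach is not made up. A row lasts 1/12 s, in which the tool goes at most 41.7 mm and 7.16 degrees, less where a joint would pass 70% of its speed; a pose out of reach is approached as far as the arm can. A call is refused whole if a number of a shift passes 41.7 or a number of a turn 7.16, either way. A call with a gripper value outside its range is refused whole. The fingers move at their own pace and stop on an object; FORCE is the grip in N (left out, the last holds). Time passes only in rows, so rows that do not move let the fingers close, or fill a call up. It gives the time, the measured TCP pose, the force and the opening at its end, in the units of the state.
- env.state(): the state, without advancing time (a new reading comes with each control period).
- env.grab_frame(name): name is "scene" or "top" or "wrist"; returns the picture (480x640x3 uint8, red, green, blue); there is no depth.
- env.camera_info(name): a dict with "fx", "fy", "cx", "cy" (pixels), "camera_from_world" (4x4, takes a point from world to camera coordinates); the wrist camera has in their place "mount" (4x4, takes a point from camera to tool coordinates, whose origin is the TCP and whose axes are the tool frame's). Camera axes: x right, y down, z forward; pixel columns grow to the right and rows downward; lengths in mm; the calibration is good to about 2 mm. A picture is of the moment at which its call begins: read the wrist's pose just before it. camera_info takes no time and is no camera call.
- env.job_done(): hands the job in, once; it reports no verdict.
Trained networks look in the newest picture that a camera, given by its name, has taken for a name from the list of things; names that differ only in an ending like _2 or _b are one class to them, and where a whole thing is asked for, a point or a joint stands for the part that bears it (a point fixed in the world has none). Each returns a list of dicts, best first, with "p" (0 to 1); they miss things now and then, are a little off and sometimes report something else, mostly with a low value. They report only what shows in the picture. A call takes as long as a camera call. They do not tell look-alikes from the thing itself.
- env.masks_of(camera, label): "region" (480x640 bool, what is visible of it) and "location" ([column, row] in pixels, amid what is visible of it).
The state is a dict: "time_s": time; "qpos": joint angles; "qvel": joint speeds; "effort": joint torques, N m; "ee_pos": TCP position; "ee_rot": TCP orientation; "force": force on the tool from outside, world axes, zero at the start; "torque": the same for the moment, N m; "gripper_width": finger opening in mm.
Only numpy, scipy, OpenCV 4.12 (cv2) and the standard library are available. Lean on these libraries where they do the work, as an engineer would, in place of code of your own. Each camera call takes 0.05 s, during which the arm holds its last target.

## Working session

There is one attempt and no reset: what is moved stays moved. The work goes in short steps, Python scripts to look and compute and a shell command to move; the robot and the scene stay as the last step left them, time stands still between calls to the robot, and variables do not carry over. Pictures are saved under pics/ and viewed, and the job is handed in when it is done.

```bash
mkdir -p pics; ls; python3 - <<'E'
from workcell import env
import cv2
print(env.state())
for n in ("scene","top"):
    f=env.grab_frame(n); cv2.imwrite(f"pics/{n}0.png",f[:,:,::-1])
    i=env.camera_info(n); print(n,i)
print(env.camera_info("wrist"))
E
```

```text
pics
{'time_s': 0.0, 'qpos': array([ 7.04714291e+01,  1.83514120e+01,  8.97090338e+01, -3.48308726e-03,
        7.20439908e+01, -1.14621848e+00]), 'qvel': array([ 0.00201285,  0.07430321,  0.07919474, -0.05391106, -0.06962042,
       -0.0445707 ]), 'effort': array([-3.82717781e-04, -4.12465274e+01, -2.31973207e+01,  7.27200997e-02,
        4.57465067e-02, -1.31338952e-04]), 'ee_pos': array([181.17339023, 545.15277711, 213.10478655]), 'ee_rot': array([-9.01044820e+01, -1.22166857e-03, -1.83812745e+01]), 'force': array([ 0.97385416, -0.4933323 ,  0.11030862]), 'torque': array([ 0.07154879,  0.00466286, -0.03878209]), 'gripper_width': 91.41426497501674}
scene {'fx': 459.591014547849, 'fy': 459.591014547849, 'cx': 316.13594073275624, 'cy': 230.44912489447185, 'camera_from_world': array([[-5.42742673e-01,  8.39850268e-01, -9.05088483e-03,
         3.01389098e+02],
       [ 5.12120775e-01,  3.22371986e-01, -7.96120980e-01,
        -1.83711471e+02],
       [-6.65704667e-01, -4.36723975e-01, -6.05069803e-01,
         1.56703702e+03],
       [ 0.00000000e+00,  0.00000000e+00,  0.00000000e+00,
[... 247 characters left out ...]
-9.90420980e-01, -1.20477289e-02, -1.37554112e-01,
         5.07848700e+02],
       [ 1.37536752e-01,  2.26181894e-03, -9.90494082e-01,
         1.48042306e+03],
       [ 0.00000000e+00,  0.00000000e+00,  0.00000000e+00,
         1.00000000e+00]])}
{'fx': 368.870658335005, 'fy': 368.870658335005, 'cx': 317.17321927067417, 'cy': 238.55564619880715, 'mount': array([[-5.50678770e-04,  9.64850299e-01,  2.62799537e-01,
        -7.51675849e+01],
       [ 5.96352600e-04, -2.62799214e-01,  9.64850360e-01,
        -1.70522176e+02],
       [ 9.99999671e-01,  6.88043797e-04, -4.30673037e-04,
        -3.96122777e-01],
       [ 0.00000000e+00,  0.00000000e+00,  0.00000000e+00,
         1.00000000e+00]])}
```

View pics/top0.png

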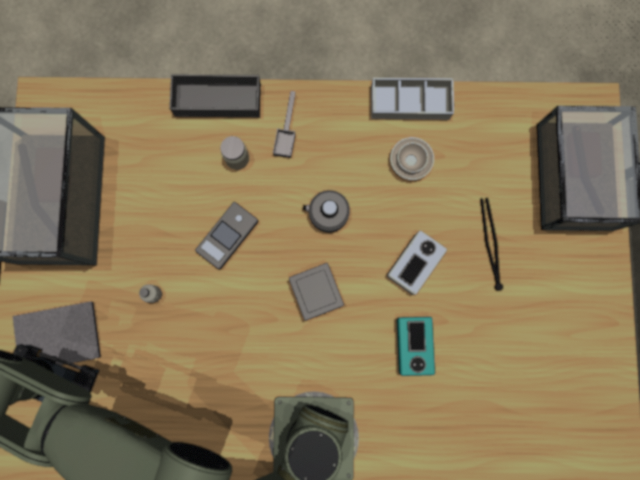

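View pics/scene0.png

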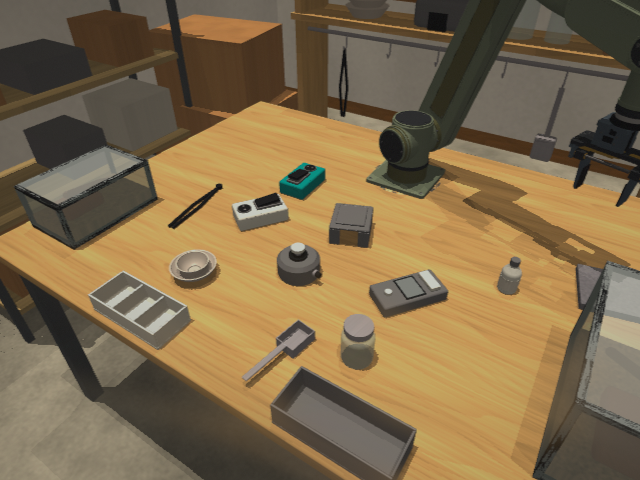

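The top view shows the white power block at about (417,263) with its rocker at (412,270). The canister is at (329,211) and the timer at (227,235), with its bar key at (212,250) and reset key at (238,218). The turquoise look-alike is at (416,346).

```bash
cat > h.py <<'E'
from workcell import env
import numpy as np, cv2
def ray(cam,px):
    i=env.camera_info(cam);T=np.linalg.inv(i["camera_from_world"])
    d=np.array([(px[0]-i["cx"])/i["fx"],(px[1]-i["cy"])/i["fy"],1.])
    return T[:3,3],T[:3,:3]@d
def at(cam,px,z):
    o,d=ray(cam,px); return o+d*(z-o[2])/d[2]
E
python3 - <<'E'
from h import *
imgs={}
for cam in ("top","scene"):
    f=env.grab_frame(cam); imgs[cam]=f
    for l,z in (("rocker_end",63),("power_block",45),("valve_top",85),("canister",30),("bar_top",42),("mist_timer",32),("reset_top",40)):
        for m in env.masks_of(cam,l)[:3]:
            r=m["region"].astype(np.uint8); M=cv2.moments(r,True)
            c=(M["m10"]/M["m00"],M["m01"]/M["m00"])
            rect=cv2.minAreaRect(cv2.findNonZero(r))
            print(cam,l,round(m["p"],2),int(M["m00"]),np.round(c,1),at(cam,c,z).round(1)[:2],np.round(rect[0],1),np.round(rect[1],1),round(rect[2],1))
f=imgs["top"]
cv2.imwrite("pics/c1.png",cv2.resize(f[180:320,180:460],None,fx=2.8,fy=2.8,interpolation=cv2.INTER_CUBIC)[:,:,::-1])
E
```

```text
top rocker_end 0.8 450 [417.5 335.7] [ 264.  -265.2] [417.3 335.7] [29.9 16.1] 84.0
top rocker_end 0.68 377 [413.4 268.6] [ 435.  -256.6] [413.3 268.6] [14.3 26.5] 36.0
top rocker_end 0.32 124 [329.6 206.7] [595.2 -38.6] [330.  206.5] [12. 11.] 0.0
top power_block 0.93 1968 [416.7 262. ] [ 453.9 -268.7] [417.  261.9] [34.9 57.8] 34.8
top power_block 0.92 2122 [415.3 345.5] [ 238.5 -262.5] [415.4 345.3] [59.2 36.7] 87.1
top valve_top 0.72 146 [329.2 207.1] [589.8 -37.2] [329.5 207. ] [12. 13.] 90.0
top canister 0.89 1499 [328.2 210.1] [592.3 -36. ] [328.8 210.3] [42.4 43.1] 45.0
top bar_top 0.68 228 [212.6 249.8] [480.1 267.8] [212.8 250. ] [23.5  9.8] 37.9
top bar_top 0.41 2076 [226.7 234.9] [520.2 232.1] [226.6 234.7] [34.1 64.2] 39.1
top bar_top 0.31 124 [329.8 206.5] [599.9 -39.8] [329.7 206.6] [11.6 12.1] 26.6
top mist_timer 0.85 2118 [226.4 235.3] [520.5 234.3] [226.8 235.3] [34.2 64.1] 38.9
top reset_top 0.27 208 [213.  250.2] [479.3 267.2] [212.8 250.2] [22.8  9.5] 37.9
scene rocker_end 0.58 217 [267.5 199.7] [ 435.7 -246.4] [267.4 199.7] [ 9.2 24.3] 71.6
scene power_block 0.69 1476 [259.9 211.5] [ 475.9 -244.7] [260.  211.3] [29.3 54.2] 75.3
scene valve_top 0.59 147 [297.8 248.4] [594.6 -27.4] [298. 248.] [12.7 12.7] 45.0
scene canister 0.63 1523 [298.7 264.3] [591.6 -29.1] [298.6 263.9] [42.3 43.3] 86.2
scene bar_top 0.67 234 [429.8 281. ] [484.6 277.9] [429.3 280.8] [24.  10.6] 45.0
scene bar_top 0.48 1396 [351.6 222.4] [377.5   4. ] [350.6 224.5] [41.9 41.4] 6.9
scene bar_top 0.2 616 [510.1 276.6] [367.3 435.2] [510.5 275.2] [20.6 37.9] 18.4
scene mist_timer 0.7 2335 [408.  292.6] [538.6 246.9] [408.6 292.3] [34.5 76.5] 74.1
scene mist_timer 0.35 274 [429.8 280.4] [472.  274.3] [429.6 280.4] [25.4 11.8] 47.7
scene mist_timer 0.26 215 [268.1 199.5] [ 397.6 -276.4] [267.9 199.7] [ 9.8 23.9] 70.3
```

View pics/c1.png

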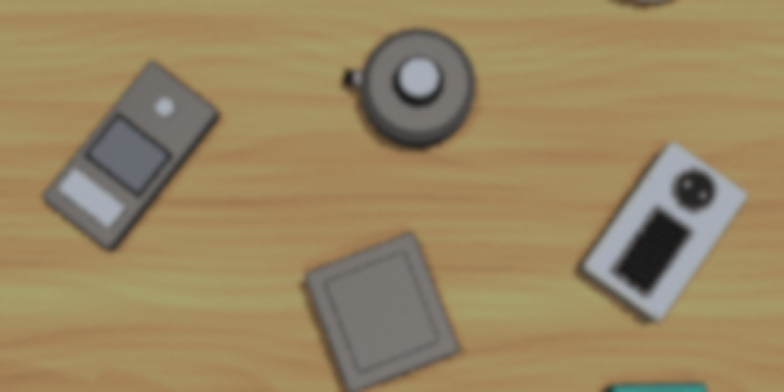

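```bash
python3 -m handwheel '[[0,[0,0,0],[0,6,0]],[0,[0,0,0],[0,6,0]],[0,[0,0,0],[0,6,0]],[0,[38,0,-6],[0,0,0]],[0,[38,0,-6],[0,0,0]],[0,[38,0,-6],[0,0,0]],[0,[38,0,-6],[0,0,0]],[0,[38,0,-6],[0,0,0]],[0,[38,0,-6],[0,0,0]],[0,[38,0,-6],[0,0,0]]]'
python3 -m handwheel '[[0,[38,0,-7],[0,0,0]],[0,[38,0,-7],[0,0,0]],[0,[38,0,-7],[0,0,0]],[0,[38,0,-7],[0,0,0]],[0,[0,0,0],[0,0,0]],[0,[0,0,0],[0,0,0]],[0,[0,0,0],[0,0,0]],[0,[0,0,0],[0,0,0]],[0,[0,0,0],[0,0,0]],[0,[0,0,0],[0,0,0]]]'
cat >> h.py <<'E'
from scipy.spatial.transform import Rotation as Ro
def tool():
    s=env.state(); T=np.eye(4); T[:3,:3]=Ro.from_euler("xyz",s["ee_rot"],degrees=True).as_matrix(); T[:3,3]=s["ee_pos"]; return T
def wat(T,px,z):
    i=env.camera_info("wrist");C=T@i["mount"]
    d=C[:3,:3]@np.array([(px[0]-i["cx"])/i["fx"],(px[1]-i["cy"])/i["fy"],1.]); o=C[:3,3]
    return o+d*(z-o[2])/d[2]
def wlook(tag,labels):
    T=tool(); print("tcp",T[:3,3].round(1)); np.save(f"pics/{tag}.npy",T)
    f=env.grab_frame("wrist"); cv2.imwrite(f"pics/{tag}.png",f[:,:,::-1])
    for l,z in labels:
        for m in env.masks_of("wrist",l)[:2]:
            r=m["region"].astype(np.uint8); M=cv2.moments(r,True)
            c=(M["m10"]/M["m00"],M["m01"]/M["m00"]); rect=cv2.minAreaRect(cv2.findNonZero(r))
            print(l,round(m["p"],2),int(M["m00"]),np.round(c,1),wat(T,c,z).round(1)[:2],np.round(rect[0],1),np.round(rect[1],1),round(rect[2],1))
E
python3 - <<'E'
from h import *
wlook("w1",(("bar_top",42),("reset_top",40),("mist_timer",32)))
E
```

```text
time_s: 1.73
ee_pos: [371.6, 352.6, 214.2]
ee_rot: [-90.0, -0.0, -36.4]
force: [-0.1, 0.3, -0.1]
gripper_width: 27.4
time_s: 2.57
ee_pos: [475.6, 242.4, 214.1]
ee_rot: [-90.0, 0.0, -36.3]
force: [-0.1, -0.5, 0.6]
gripper_width: 0.5
tcp [475.6 242.4 214.1]
mist_timer 0.75 8900 [345.4 221.1] [494.1 262. ] [344.5 233. ] [ 87. 128.] 0.0
```

View pics/w1.png

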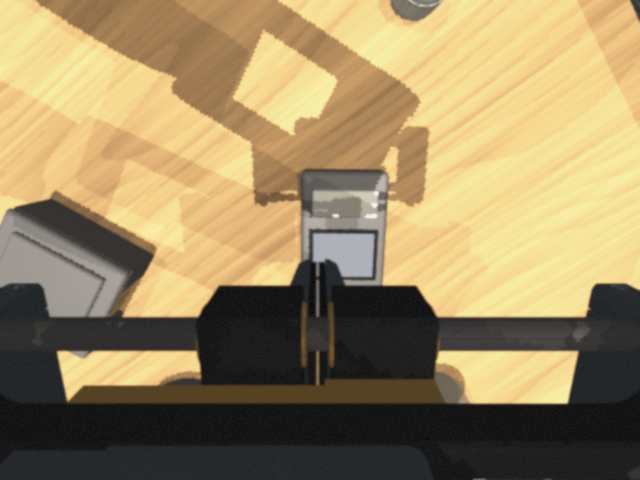

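The wrist view shows the timer's bar key at columns 313–379 and rows 190–219, partly in the gripper's shadow. The timer is nearly aligned with the tool.

```bash
python3 - <<'E'
from h import *
T=np.load("pics/w1.npy")
f=cv2.imread("pics/w1.png")
cv2.imwrite("pics/w1c.png",cv2.resize(f[150:300,260:420],None,fx=4,fy=4,interpolation=cv2.INTER_CUBIC))
for p,z in (((346,204),42),((313,190),42),((379,190),42),((379,219),42),((313,219),42)): print(p,wat(T,p,z).round(1))
E
```

```text
(346, 204) [478.8 272.5  42. ]
(313, 190) [449.9 255.3  42. ]
(379, 190) [486.1 304.8  42. ]
(379, 219) [509.1 289.5  42. ]
(313, 219) [472. 239.  42.]
```

View pics/w1c.png

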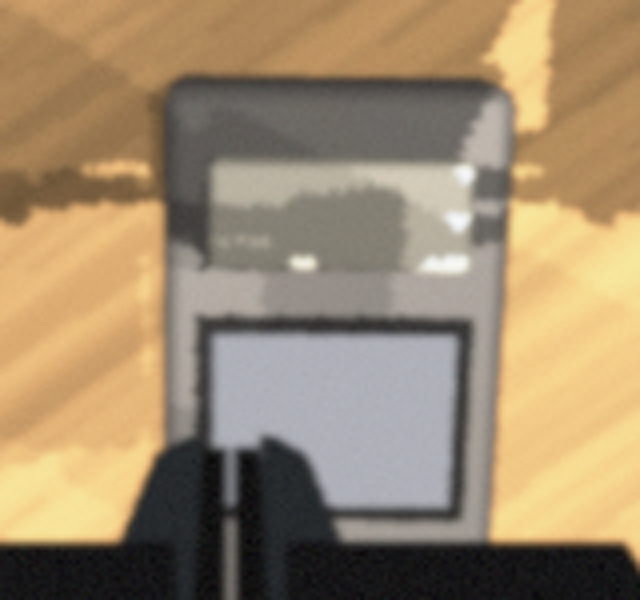

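```bash
python3 -m handwheel '[[0,[36,0,-19],[0,0,0]],[0,[36,0,-19],[0,0,0]],[0,[36,0,-19],[0,0,0]],[0,[36,0,-19],[0,0,0]],[0,[36,0,-19],[0,0,0]],[0,[36,0,-19],[0,0,0]],[0,[36,0,-19],[0,0,0]],[0,[36,0,-19],[0,0,0]],[0,[0,0,0],[0,0,0]],[0,[0,0,0],[0,0,0]]]'
python3 - <<'E'
from h import *
wlook("w2",(("valve_top",85),("canister",30)))
E
```

```text
time_s: 3.6
ee_pos: [618.4, -53.5, 213.3]
ee_rot: [-90.0, 0.1, -36.6]
force: [-0.8, 0.4, 0.2]
gripper_width: 0.5
tcp [618.4 -53.5 213.3]
valve_top 0.71 1451 [315.8 189. ] [588.9 -34. ] [316. 189.] [42. 42.] 90.0
valve_top 0.18 11560 [317.6 180.5] [584.3 -28.9] [316.1 181.2] [119.2 119.9] 18.8
canister 0.59 11720 [317.6 180.6] [589.2 -32.4] [315.9 181.3] [120.2 120.3] 17.8
```

View pics/w2.png

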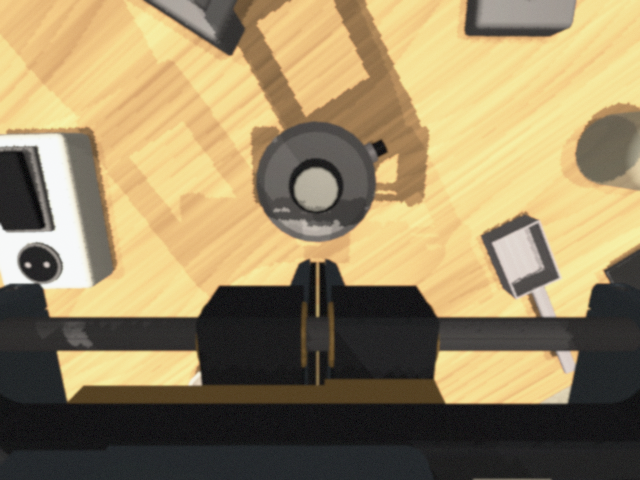

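The wrist view shows the cap at (316,189), which puts it at about (589,-34). The block enters at the left edge.

```bash
python3 -m handwheel '[[0,[-2,0,-38],[0,0,0]],[0,[-2,0,-38],[0,0,0]],[0,[-2,0,-38],[0,0,0]],[0,[-2,0,-38],[0,0,0]],[0,[-2,0,-38],[0,0,0]],[0,[-2,0,-38],[0,0,0]],[0,[-2,0,-38],[0,0,0]],[0,[0,0,0],[0,0,0]],[0,[0,0,0],[0,0,0]],[0,[0,0,0],[0,0,0]]]'
python3 - <<'E'
from h import *
wlook("w3",(("rocker_end",62),("power_block",45)))
E
```

```text
time_s: 4.58
ee_pos: [449.4, -256.4, 214.3]
ee_rot: [-89.9, -0.0, -36.3]
force: [-0.5, 0.1, -0.7]
gripper_width: 0.1
tcp [ 449.4 -256.4  214.3]
rocker_end 0.91 4212 [174.9  43.5] [ 263.6 -260.8] [175.1  42.6] [96.7 47.5] 51.3
rocker_end 0.81 3144 [310.3 206.1] [ 431.9 -252. ] [310.9 206.8] [77.3 42.4] 87.8
power_block 0.89 13914 [179.9  52.5] [ 264.6 -264.5] [173.2  34.3] [179.1 106.6] 49.9
power_block 0.61 11475 [310.5 210.2] [ 437.4 -256.2] [309.5 216. ] [136.  97.] 90.0
```

View pics/w3.png

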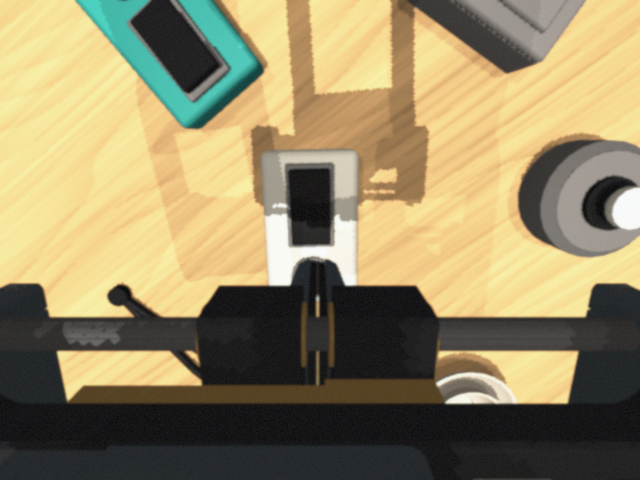

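```bash
python3 - <<'E'
from h import *
T=np.load("pics/w3.npy")
f=cv2.imread("pics/w3.png")
cv2.imwrite("pics/w3c.png",cv2.resize(f[140:290,240:400],None,fx=4,fy=4,interpolation=cv2.INTER_CUBIC))
for p,z in (((311,166),68.6),((310.5,243),57.7)): print(p,wat(T,p,z).round(1))
E
```

```text
(311, 166) [ 403.9 -230.3   68.6]
(310.5, 243) [ 460.2 -272.9   57.7]
```

View pics/w3c.png

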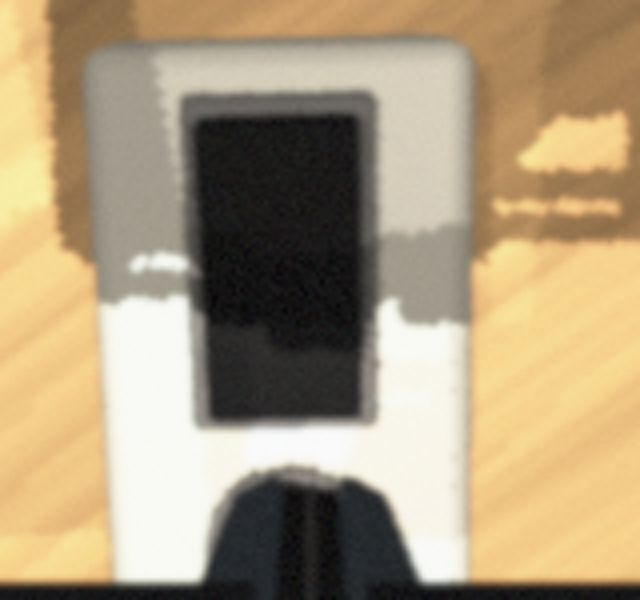

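```bash
cat >>h.py <<'E'
def togo(x,y,z):
    s=env.state(); R=tool()[:3,:3]; print("t",round(s["time_s"],2),"tcp",s["ee_pos"].round(1),"tool shift",(R.T@(np.array([x,y,z])-s["ee_pos"])).round(1))
E
python3 - <<'E'
from h import *
T=np.load("pics/w3.npy")
a=wat(T,(309,168.7),68.6);b=wat(T,(311,244.5),57.7)
d=(b-a)[:2];print(a,b,np.linalg.norm(d),np.degrees(np.arctan2(d[1],d[0])))
c=(a+b)/2;u=d/np.linalg.norm(d);p=c[:2]-u*25;print(c,p)
togo(p[0],p[1],85)
E
```

```text
[ 404.65394971 -232.99945395   68.6       ] [ 461.66720439 -273.36682021   57.7       ] 69.85725064669539 -35.29982046962054
[ 433.16057705 -253.18313708   63.15      ] [ 412.75709203 -238.7367604 ]
t 4.73 tcp [ 449.9 -256.2  214. ] tool shift [-40.3 128.9  -7.9]
```

```bash
python3 -m handwheel '[[0,[-14,0,-3],[0,0,0]],[0,[-14,0,-3],[0,0,0]],[0,[-15,10,-2],[0,0,0]],[0,[0,30,0],[0,0,0]],[0,[0,30,0],[0,0,0]],[0,[0,30,0],[0,0,0]],[0,[0,24,0],[0,0,0]],[0,[0,10,0],[0,0,0]],[0,[0,0,0],[0,0,0]],[0,[0,0,0],[0,0,0]]]'
python3 - <<'E'
from h import *
wlook("w4",())
togo(410.3,-237,60)
E
```

```text
time_s: 5.57
ee_pos: [410.2, -237.8, 79.7]
ee_rot: [-90.0, 0.1, -36.3]
force: [0.6, -0.2, -0.2]
gripper_width: 0.7
tcp [ 410.2 -237.8   79.7]
t 5.62 tcp [ 410.7 -238.3   80.5] tool shift [-1.1 20.5  0.8]
```

View pics/w4.png

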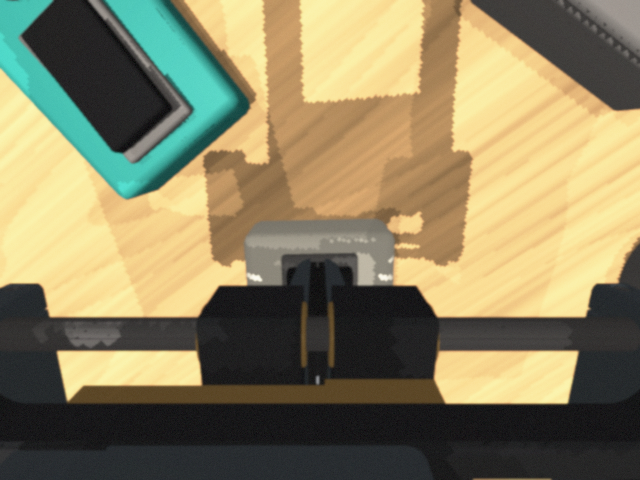

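The shut fingers stand centred over the raised end of the paddle, at about (318,268). I'll press now.

```bash
python3 -m handwheel '[[0,[0,4,0],[0,0,0]],[0,[0,3,0],[0,0,0]],[0,[0,2,0],[0,0,0]],[0,[0,2,0],[0,0,0]],[0,[0,2,0],[0,0,0]],[0,[0,2,0],[0,0,0]],[0,[0,1,0],[0,0,0]],[0,[0,1,0],[0,0,0]],[0,[0,1,0],[0,0,0]],[0,[0,0,0],[0,0,0]]]'
```

```text
time_s: 6.45
ee_pos: [408.9, -238.1, 62.0]
ee_rot: [-90.0, 0.1, -36.4]
force: [-3.1, 2.8, 6.0]
gripper_width: 0.4
```

```bash
python3 -m handwheel '[[0,[0,1,0],[0,0,0]],[0,[0,0,0],[0,0,0]],[0,[0,1,0],[0,0,0]],[0,[0,0,0],[0,0,0]],[0,[0,0,0],[0,0,0]],[0,[0,0,0],[0,0,0]],[0,[0,0,0],[0,0,0]],[0,[0,0,0],[0,0,0]],[0,[0,0,0],[0,0,0]],[0,[0,0,0],[0,0,0]]]'
```

```text
time_s: 7.28
ee_pos: [408.7, -238.0, 60.6]
ee_rot: [-90.0, 0.1, -36.4]
force: [-4.5, 2.4, 10.6]
gripper_width: 0.3
```

```bash
python3 -m handwheel '[[0,[0,1,0],[0,0,0]],[0,[0,0,0],[0,0,0]],[0,[0,1,0],[0,0,0]],[0,[0,0,0],[0,0,0]],[0,[0,0,0],[0,0,0]],[0,[0,0,0],[0,0,0]],[0,[0,0,0],[0,0,0]],[0,[0,0,0],[0,0,0]],[0,[0,0,0],[0,0,0]],[0,[0,0,0],[0,0,0]]]'
```

```text
time_s: 8.12
ee_pos: [408.8, -238.0, 60.2]
ee_rot: [-90.0, 0.1, -36.4]
force: [-8.2, 5.2, 23.9]
gripper_width: 0.6
```

The tool moved 0.4 mm for a 2 mm command while the force rose to 24 N, so the rocker is at its stop. I'll lift off and check it.

```bash
python3 -m handwheel '[[0,[0,-5,0],[0,0,0]],[0,[0,-15,0],[0,0,0]],[0,[0,-30,0],[0,0,0]],[0,[0,-35,0],[0,0,0]],[0,[0,-35,0],[0,0,0]],[0,[0,-35,0],[0,0,0]],[0,[22,0,4],[0,0,0]],[0,[22,0,4],[0,0,0]],[0,[0,0,0],[0,0,0]],[0,[0,0,0],[0,0,0]]]'
python3 - <<'E'
from h import *
wlook("w5",(("power_block",45),))
f=cv2.imread("pics/w5.png")
cv2.imwrite("pics/w5c.png",cv2.resize(f[140:290,240:400],None,fx=4,fy=4,interpolation=cv2.INTER_CUBIC))
togo(589,-34,130)
E
```

```text
time_s: 8.95
ee_pos: [450.3, -258.6, 212.4]
ee_rot: [-90.0, 0.0, -36.4]
force: [-0.2, 0.2, 0.3]
gripper_width: 0.4
tcp [ 450.3 -258.6  212.4]
power_block 0.65 13916 [181.4  51.8] [ 266.2 -265. ] [175.1  33.6] [176.8 108.9] 49.7
power_block 0.6 11905 [311.9 209.5] [ 438.1 -256.8] [311.  215.5] [137.  98.] 90.0
t 9.05 tcp [ 449.1 -257.9  212.2] tool shift [-20.   82.2 263.3]
```

View pics/w5c.png

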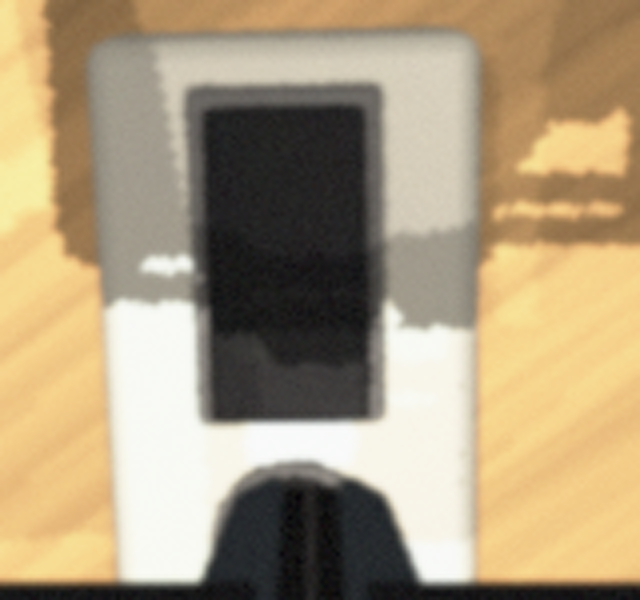

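The paddle's far end now looks narrower (161 px against 168) and its near end wider (162 against 157). The tilt has reversed, so the rocker is on, and the block has not visibly moved. Next is the valve cap.

```bash
python3 -m handwheel '[[0,[-3,0,38],[0,0,0]],[0,[-3,0,38],[0,0,0]],[0,[-3,0,38],[0,0,0]],[0,[-3,0,38],[0,0,0]],[0,[-3,0,38],[0,0,0]],[0,[-3,0,38],[0,0,0]],[0,[-2,0,35],[0,0,0]],[0,[0,35,0],[0,0,0]],[0,[0,35,0],[0,0,0]],[0,[0,0,0],[0,0,0]]]'
python3 - <<'E'
from h import *
wlook("w6",())
togo(589,-34,76)
E
```

```text
time_s: 9.88
ee_pos: [584.3, -33.5, 136.3]
ee_rot: [-90.4, 0.7, -36.3]
force: [-1.8, 0.2, -0.0]
gripper_width: 0.8
tcp [584.3 -33.5 136.3]
t 9.93 tcp [586.2 -34.1 139.6] tool shift [ 2.7 63.6  2.1]
```

View pics/w6.png

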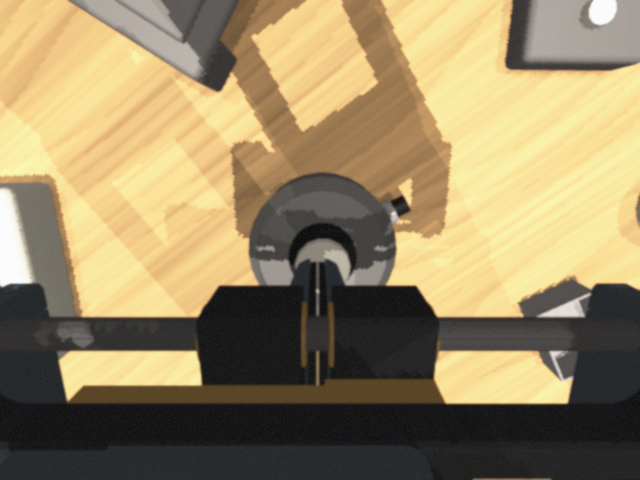

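The fingers are centred over the cap, at about (320,262). I'll go down.

```bash
python3 -m handwheel '[[0,[1,15,1],[0,0,0]],[0,[0,15,0],[0,0,0]],[0,[0,12,0],[0,0,0]],[0,[0,5,0],[0,0,0]],[0,[0,2,0],[0,0,0]],[0,[0,2,0],[0,0,0]],[0,[0,2,0],[0,0,0]],[0,[0,2,0],[0,0,0]],[0,[0,2,0],[0,0,0]],[0,[0,0,0],[0,0,0]]]'
```

```text
time_s: 10.77
ee_pos: [591.0, -34.4, 85.9]
ee_rot: [-90.0, 0.0, -36.4]
force: [0.0, 0.3, 0.4]
gripper_width: 0.6
```

```bash
python3 -m handwheel '[[0,[-1,2,0],[0,0,0]],[0,[0,2,0],[0,0,0]],[0,[0,2,0],[0,0,0]],[0,[0,1,0],[0,0,0]],[0,[0,1,0],[0,0,0]],[0,[0,1,0],[0,0,0]],[0,[0,1,0],[0,0,0]],[0,[0,1,0],[0,0,0]],[0,[0,0,0],[0,0,0]],[0,[0,0,0],[0,0,0]]]'
```

```text
time_s: 11.6
ee_pos: [590.9, -34.0, 76.2]
ee_rot: [-90.0, -0.1, -36.4]
force: [-1.0, -1.6, 9.6]
gripper_width: 0.3
```

```bash
python3 -m handwheel '[[0,[0,1,0],[0,0,0]],[0,[0,0,0],[0,0,0]],[0,[0,1,0],[0,0,0]],[0,[0,0,0],[0,0,0]],[0,[0,0,0],[0,0,0]],[0,[0,0,0],[0,0,0]],[0,[0,0,0],[0,0,0]],[0,[0,0,0],[0,0,0]],[0,[0,0,0],[0,0,0]],[0,[0,0,0],[0,0,0]]]'
```

```text
time_s: 12.43
ee_pos: [591.0, -34.0, 76.1]
ee_rot: [-89.9, -0.1, -36.4]
force: [-3.4, -1.6, 20.4]
gripper_width: 0.6
```

Hard stop at z = 76.1 mm with 20 N, so the cap is fully in. I'll lift and check it.

```bash
python3 -m handwheel '[[0,[0,-5,0],[0,0,0]],[0,[0,-20,0],[0,0,0]],[0,[0,-35,0],[0,0,0]],[0,[0,-35,0],[0,0,0]],[0,[0,-35,0],[0,0,0]],[0,[15,0,0],[0,0,0]],[0,[15,0,0],[0,0,0]],[0,[0,0,0],[0,0,0]],[0,[0,0,0],[0,0,0]],[0,[0,0,0],[0,0,0]]]'
python3 - <<'E'
from h import *
wlook("w7",(("valve_top",76),("canister",30)))
togo(499,256,204)
E
```

```text
time_s: 13.27
ee_pos: [613.1, -51.1, 201.6]
ee_rot: [-90.1, 0.2, -36.4]
force: [0.0, 0.5, -0.6]
gripper_width: 0.3
tcp [613.1 -51.1 201.6]
valve_top 0.57 1465 [317.5 196.5] [588.6 -34. ] [317.  196.5] [43. 42.] 90.0
valve_top 0.43 2457 [ 14.3 201.3] [ 446.  -234.5] [ 16. 199.] [84. 32.] 90.0
canister 0.79 12140 [319.  188.7] [589.1 -32.7] [317.4 189.3] [123.  122.4] 18.4
canister 0.34 14762 [ 49.4 217.9] [ 459.9 -254.9] [ 54.  217.5] [159. 108.] 90.0
t 13.42 tcp [613.6 -51.1 202.3] tool shift [-274.4   -1.3  179.4]
```

View pics/w7.png

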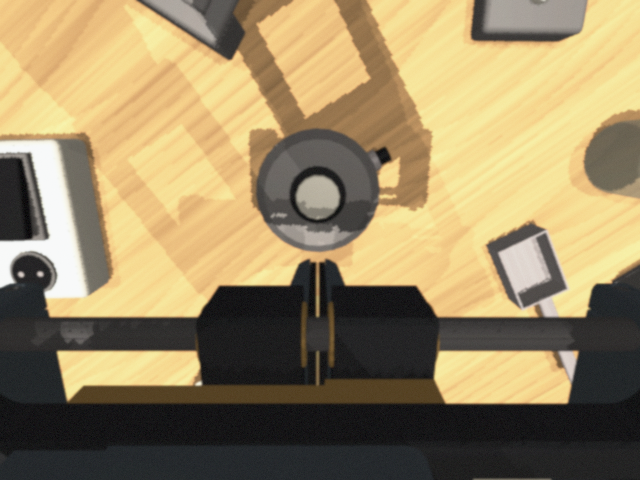

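The canister is still at (589,-33) and the cap is lower in its collar. Next is the timer.

```bash
python3 -m handwheel '[[0,[-34,0,22],[0,0,0]],[0,[-34,0,22],[0,0,0]],[0,[-34,0,22],[0,0,0]],[0,[-34,0,22],[0,0,0]],[0,[-34,0,22],[0,0,0]],[0,[-34,0,23],[0,0,0]],[0,[-34,0,23],[0,0,0]],[0,[-36,0,21],[0,0,0]],[0,[0,0,0],[0,0,0]],[0,[0,0,0],[0,0,0]]]'
python3 - <<'E'
from h import *
wlook("w8",(("bar_top",42),("mist_timer",32)))
togo(479,271.5,60)
f=cv2.imread("pics/w8.png")
cv2.imwrite("pics/w8c.png",cv2.resize(f[150:300,240:400],None,fx=4,fy=4,interpolation=cv2.INTER_CUBIC))
E
```

```text
time_s: 14.25
ee_pos: [497.4, 255.2, 202.9]
ee_rot: [-90.0, 0.0, -36.1]
force: [0.2, -2.0, 0.4]
gripper_width: 0.4
tcp [497.4 255.2 202.9]
bar_top 0.68 1925 [320.8 194.1] [477.6 272.5] [321.  194.5] [68. 29.] 0.0
mist_timer 0.61 9856 [320.4 215.3] [494.8 259.6] [321.  221.5] [ 90. 125.] 0.0
t 14.4 tcp [499.  252.4 202.9] tool shift [-27.5 142.9   3.5]
```

View pics/w8c.png

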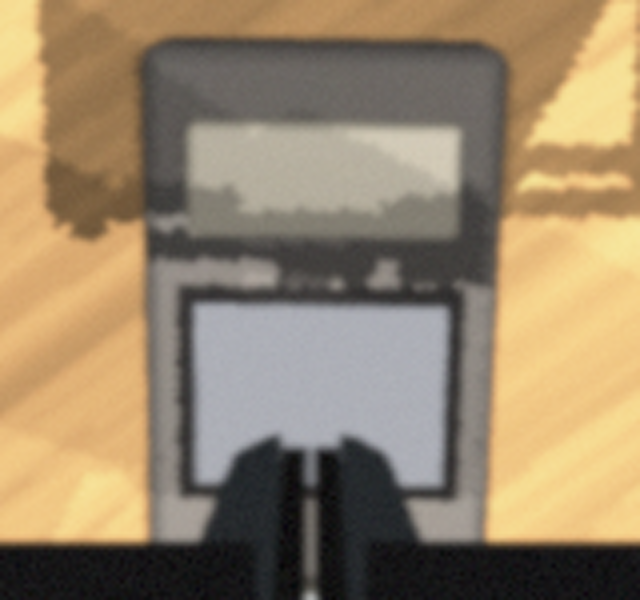

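The wrist view puts the bar key's centre at (321,194), about (478,272), which agrees with the earlier estimate.

```bash
python3 -m handwheel '[[0,[-14,0,2],[0,0,0]],[0,[-14,0,2],[0,0,0]],[0,[0,35,0],[0,0,0]],[0,[0,35,0],[0,0,0]],[0,[0,35,0],[0,0,0]],[0,[0,30,0],[0,0,0]],[0,[0,10,0],[0,0,0]],[0,[0,0,0],[0,0,0]],[0,[0,0,0],[0,0,0]],[0,[0,0,0],[0,0,0]]]'
python3 - <<'E'
from h import *
wlook("w9",())
togo(478.5,272,36)
E
```

```text
time_s: 15.23
ee_pos: [480.1, 274.1, 60.0]
ee_rot: [-89.8, -0.1, -36.4]
force: [0.6, -0.1, 0.7]
gripper_width: 0.6
tcp [480.1 274.1  60. ]
t 15.28 tcp [480.1 274.1  60.1] tool shift [-0.1 24.1 -2.7]
```

View pics/w9.png

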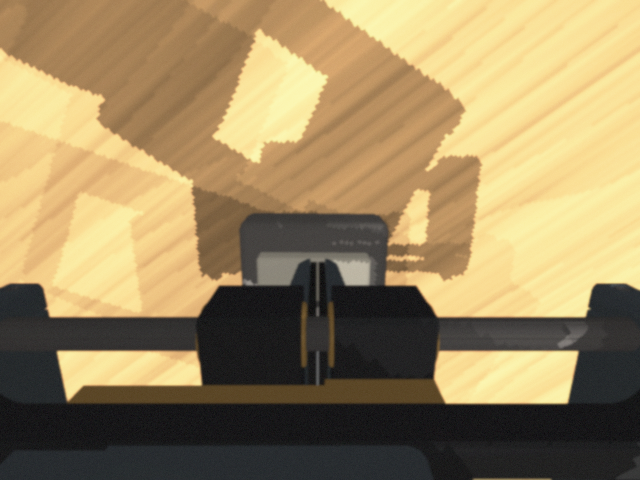

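```bash
python3 -m handwheel '[[0,[0,8,-1],[0,0,0]],[0,[0,5,-1],[0,0,0]],[0,[0,3,0],[0,0,0]],[0,[0,2,0],[0,0,0]],[0,[0,2,0],[0,0,0]],[0,[0,2,0],[0,0,0]],[0,[0,1,0],[0,0,0]],[0,[0,1,0],[0,0,0]],[0,[0,0,0],[0,0,0]],[0,[0,0,0],[0,0,0]]]'
```

```text
time_s: 16.12
ee_pos: [477.2, 271.4, 36.1]
ee_rot: [-90.0, -0.0, -36.4]
force: [-5.8, -3.3, 18.5]
gripper_width: 0.4
```

The tool is at z = 36.1 mm with 18 N, so the bar is at its stop. I'll hold there for about 2.5 s.

```bash
for i in 1 2 3; do python3 -m handwheel '[[0,[0,0,0],[0,0,0]],[0,[0,0,0],[0,0,0]],[0,[0,0,0],[0,0,0]],[0,[0,0,0],[0,0,0]],[0,[0,0,0],[0,0,0]],[0,[0,0,0],[0,0,0]],[0,[0,0,0],[0,0,0]],[0,[0,0,0],[0,0,0]],[0,[0,0,0],[0,0,0]],[0,[0,0,0],[0,0,0]]]'; done
```

```text
time_s: 16.95
ee_pos: [477.2, 271.4, 36.1]
ee_rot: [-90.0, -0.0, -36.4]
force: [-5.2, -3.5, 18.1]
gripper_width: 0.3
time_s: 17.78
ee_pos: [477.2, 271.3, 36.1]
ee_rot: [-90.0, -0.0, -36.4]
force: [-4.7, -3.0, 18.7]
gripper_width: -0.2
time_s: 18.62
ee_pos: [477.2, 271.4, 36.1]
ee_rot: [-90.0, -0.0, -36.4]
force: [-5.6, -3.8, 17.7]
gripper_width: 0.6
```

Held about 2.5 s or more. Now I'll release, back off and check the whole scene.

```bash
python3 -m handwheel '[[0,[0,-5,0],[0,0,0]],[0,[0,-20,0],[0,0,0]],[0,[0,-35,0],[0,0,0]],[0,[0,-35,0],[0,0,0]],[0,[0,-35,0],[0,0,0]],[0,[0,-35,0],[0,0,0]],[0,[14,0,0],[0,0,0]],[0,[14,0,0],[0,0,0]],[0,[0,0,0],[0,0,0]],[0,[0,0,0],[0,0,0]]]'
python3 - <<'E'
from h import *
wlook("w10",(("bar_top",42),("mist_timer",32)))
E
python3 -m handwheel '[[0,[-30,-10,20],[0,0,0]],[0,[-30,0,25],[0,0,0]],[0,[-30,0,25],[0,0,0]],[0,[-30,0,25],[0,0,0]],[0,[-30,0,25],[0,0,0]],[0,[-30,0,25],[0,0,0]],[0,[-30,0,25],[0,0,0]],[0,[-30,0,25],[0,0,0]],[0,[0,0,0],[0,0,0]],[0,[0,0,0],[0,0,0]]]'
python3 - <<'E'
from h import *
f=env.grab_frame("top"); cv2.imwrite("pics/top9.png",f[:,:,::-1])
g=cv2.imread("pics/top0.png")
d=cv2.absdiff(cv2.imread("pics/top9.png"),g).max(2)
for n,(a,b,c,e) in dict(block=(225,300,380,455),can=(180,240,295,355),timer=(195,275,190,265)).items(): 
    s,_=cv2.phaseCorrelate(g[a:b,c:e].mean(2),f[a:b,c:e,::-1].mean(2).copy()); print(n,np.round(s,2))
E
```

```text
time_s: 19.45
ee_pos: [499.6, 254.1, 196.9]
ee_rot: [-90.2, 0.1, -36.5]
force: [-1.0, 0.3, -0.2]
gripper_width: 0.3
tcp [499.6 254.1 196.9]
bar_top 0.56 2054 [320.6 192.6] [477.5 272.5] [320.5 193. ] [30. 69.] 90.0
mist_timer 0.61 10430 [320.5 214.6] [495.1 259.5] [320.5 220.5] [127.  93.] 90.0
time_s: 20.43
ee_pos: [420.7, 555.9, 207.0]
ee_rot: [-90.2, 0.0, -36.2]
force: [0.4, -0.6, 0.3]
gripper_width: 0.6
block [0.48 0.31]
can [-0.07  0.18]
timer [0.44 0.02]
```

View pics/top9.png

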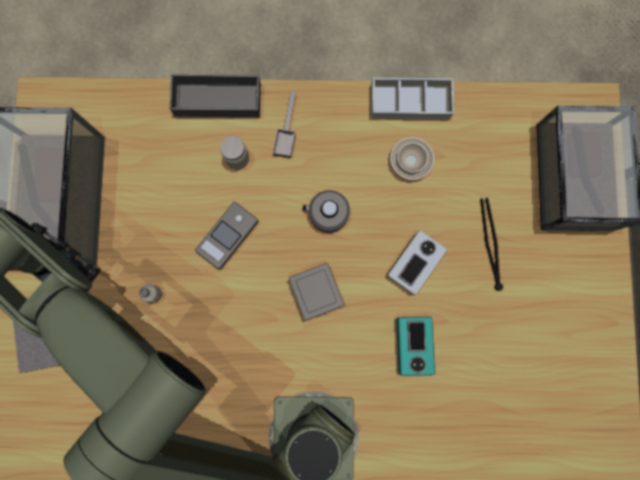

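View pics/w10.png

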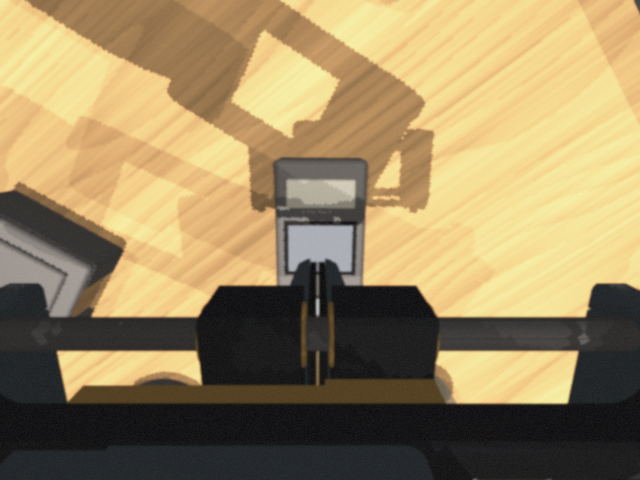

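Everything is where it was. I'll move away from the glass tank before handing in.

```bash
python3 -m handwheel '[[0,[0,-25,0],[0,0,0]],[0,[0,-25,0],[0,0,0]],[0,[20,0,-25],[0,0,0]],[0,[20,0,-25],[0,0,0]],[0,[20,0,-25],[0,0,0]],[0,[20,0,-25],[0,0,0]],[0,[0,0,0],[0,0,0]],[0,[0,0,0],[0,0,0]],[0,[0,0,0],[0,0,0]],[0,[0,0,0],[0,0,0]]]'
python3 - <<'E'
from h import *
f=env.grab_frame("scene"); cv2.imwrite("pics/scene9.png",f[:,:,::-1])
E
```

```text
time_s: 21.32
ee_pos: [427.7, 426.7, 258.9]
ee_rot: [-90.0, 0.0, -36.4]
force: [-0.1, -0.4, 0.6]
gripper_width: 0.4
```

View pics/scene9.png

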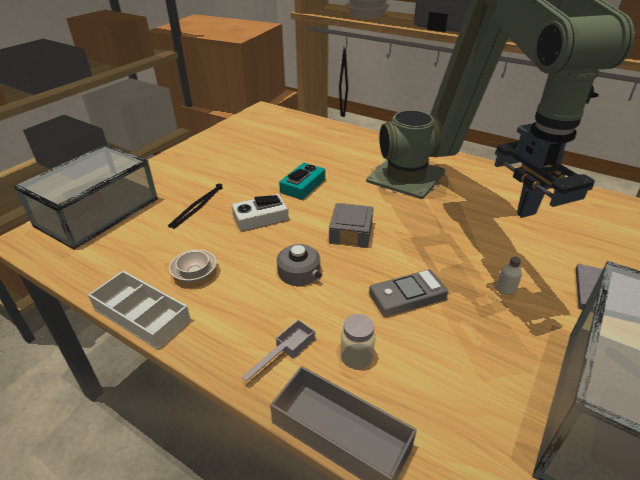

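The gripper is clear of everything, the cap at (298,250) is lower, and nothing has moved.

```bash
python3 -c "
from workcell import env
print(env.job_done())"
```

```text
the job is handed in; nothing more can be done
None
```

I started the mister in the order asked, using only the shut fingertips, and handed the job in at about 21 s.

| Step | Tool height at the stop | Force | Check afterwards |
|---|---|---|---|
| Rocker, raised end | 60.2 mm | about 24 N up, 26 N in all | Wrist picture shows the paddle's tilt reversed |
| Valve cap | 76.1 mm | about 20 N | Cap looks lower in its collar |
| Timer bar key | 36.1 mm, held at least 2.5 s | about 18 N | Let go; no picture check that the bar is fully back up |

- **Reset key and look-alike:** the fingers never went near the reset key or the turquoise block.
- **Nothing moved:** comparing the before and after top pictures gave shifts under 0.6 px (about 1.5 mm). That is roughly the noise of this check, and in the block's case it includes the rocker's own change. The bystanders looked unmoved, judged by eye.
- **Disagreement:** the scene camera's positions were up to about 10 mm off the top and wrist ones. I used the wrist camera's.
- **Clear of everything:** at hand-in the gripper was at about 259 mm, touching nothing, and the measured force was about zero.

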